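Put the balance weights and their tweezers back in the set tray

TASK

Put the weight set away in its wooden tray: stand each of the three brass weights upright in the cup of its own size (largest weight in the largest cup, smallest in the smallest), and lay the tweezers flat in the long trough beside the cups. The plain gold disc and the ball pen look similar but do not belong to the set: leave them where they lie.

Things in the scene. Friction and masses are not known exactly. Their poses are not given: they have to be found in the camera images.
- weight_200_mid (a point): The largest of three brass weights (round body that draws in to a small knob on top): 30 mm across, 34 mm tall; its cylindrical lower part is 21 mm high. The point is on its axis, half-way up (17 mm above its underside); z points up through the knob.
- weight_100_mid (a point): The middle-sized of three brass weights (round body that draws in to a small knob on top): 24 mm across, 27 mm tall; its cylindrical lower part is 16 mm high. The point is on its axis, half-way up (13.5 mm above its underside); z points up through the knob.
- weight_50_mid (a point): The smallest of three brass weights (round body that draws in to a small knob on top): 19 mm across, 22 mm tall; its cylindrical lower part is 13 mm high. The point is on its axis, half-way up (11 mm above its underside); z points up through the knob.
- tweezers_mid (a point): Steel tweezers lying flat, light metal, two tapering blades: 128 mm long (along y), 14 mm wide at most (solid core 12 mm), 8 mm thick. The point is at the centre, 4 mm above the underside; z points up.
- well_large (a point): Shallow round grey cup standing fixed in the wooden tray, the largest of the three: 44 mm across inside, 50 mm outside, rim 4.5 mm above the floor of the cup. The point is the centre of the cup's floor (8 mm above the worktop). The three cups stand in a row, 52 mm apart, in any order.
- well_medium (a point): Shallow round grey cup standing fixed in the wooden tray, the middle-sized of the three: 36 mm across inside, 42 mm outside, rim 4.5 mm above the floor of the cup. The point is the centre of the cup's floor (8 mm above the worktop). The three cups stand in a row, 52 mm apart, in any order.
- well_small (a point): Shallow round grey cup standing fixed in the wooden tray, the smallest of the three: 28 mm across inside, 34 mm outside, rim 4.5 mm above the floor of the cup. The point is the centre of the cup's floor (8 mm above the worktop). The three cups stand in a row, 52 mm apart, in any order.
- trough (a point): The tweezers' trough of the fixed wooden tray (tray 104 x 164 mm). The point is the centre of the trough's floor (6 mm above the worktop). y runs along the trough, which is 156 mm long and 26 mm wide inside between 6 mm high lips; the lips stand only at the two ends, the middle 76 mm is open on both sides for the fingers. x points from the trough across the tray to the row of cups, which is parallel to it, 56 mm away. The tray's other rims are as high as the lips.
- disc_mid (a point): Plain flat gold-coloured disc, 24 mm across, 8 mm thick, without a knob: not a weight. The point is at its centre, half-way up.
- pen_mid (a point): Slim ball pen, a round rod, half cream and half blue, 142 mm long (along y), 10 mm thick: not the tweezers. The point is near its middle, half-way up.

How it is judged:
At the end, for the whole second after the job is handed in: Each weight stands upright (0.12 rad) on the floor of the cup of its size, within 9 mm of its centre; the tweezers lie flat on the trough floor, within 9 mm across, 16 mm along and 0.2 rad; disc and pen within 20 mm of their starts; all released and at rest (horizontal distance between weight_200_mid and well_large below 0.009 m and z of weight_200_mid in the frame of well_large between 0.0145 and 0.0195 m and angle between each of weight_200_mid, weight_100_mid, weight_50_mid's own z axis and vertical below 0.12 rad and linear speed of each of weight_200, weight_100, weight_50, tweezers below 0.02 m/s and horizontal distance between weight_100_mid and well_medium below 0.009 m and z of weight_100_mid in the frame of well_medium between 0.011 and 0.016 m and horizontal distance between weight_50_mid and well_small below 0.009 m and z of weight_50_mid in the frame of well_small between 0.0085 and 0.0135 m and x of tweezers_mid in the frame of trough between -0.009 and 0.009 m and y of tweezers_mid in the frame of trough between -0.016 and 0.016 m and z of tweezers_mid in the frame of trough below 0.0065 m and angle between the y axis of tweezers_mid and the y axis of trough, either way round below 0.2 rad and angle between tweezers_mid's own z axis and vertical below 0.15 rad and distance of each of disc_mid, pen_mid from where it was at the start of the episode below 0.02 m); the robot touches nothing.
It fails at once if the disc is moved from its place by more than 20 mm (distance of disc_mid from where it was at the start of the episode above 0.02 m).
It fails at once if the pen is moved from its place by more than 20 mm (distance of pen_mid from where it was at the start of the episode above 0.02 m).
It also fails if it takes over 80 s, if anything falls off the work surface, if the arm or the gripper's body presses on something with over 40 N, if the wrist force passes 120 N, or if a joint passes its speed limit or range.

ROBOT

A 7-joint arm with a two-finger parallel gripper is mounted at the origin on the work surface; the furniture and walls round the work are solid. World frame = base frame: x ahead of the robot, y to its left, z up, the work surface at z = 0. Lengths are in m, angles in rad, forces in N, time in s.
With the tool pointing down it reaches from about 0.4 to 0.875 m from the base axis. Payload 19.3 kg.
Tool frame: the origin (TCP) lies at the very end of the fingers, on their centre line; the grasp point (between the pads) lies 19 mm behind it; z points along the fingers, y is the direction in which the jaws open and shut (so a half turn about z gives the same grasp; the last joint's range is limited). The gripper opens to 85 mm and grips with 20 to 120 N. Pads are 22 mm wide; open, the fingers measure 114 mm over their backs; the gripper's body (76 mm by 85 mm) begins 54 mm behind the grasp point. The pads swing forward as they close: fully open they stand 13 mm farther back than shut.
Start: joints at [-1.333, 0.521, -0.036, 1.599, 0.021, 1.021, -0.113], TCP at [0.189, 0.596, 0.231] pointing down, gripper open.
Joint ranges: [-2.91, 2.91], [-0.3, 2.13], [-1.5, 1.42], [0.17, 2.43], [-1.26, 4.41], [0.16, 1.93], [-2.52, 2.52]. Speed limits (rad/s): [1.89, 1.89, 2.39, 2.39, 3.01, 3.01, 3.01].

INTERFACE

Orientations are given as a 3x3 rotation matrix whose columns are the frame's x, y, z axes.
In Python, from bench import robot gives the robot as it stands.
- The arm moves only by the tool arm_command, never from a script. Its argument "series" is a list of rows, each a list of 3 entries, a list of its own where there are three numbers: the shift along the tool's x, y, z in cm, then the turn, a rotation vector about the tool's x, y, z in rad, then the closure, from 0 (fully open) to 1 (shut). In form: [[[tx, ty, tz], [ax, ay, az], claw], ...]. A call has 1 to 10 rows; each row is the pose to reach, as a shift and turn from the pose commanded when the call began, along the tool's axes at that moment; what a row does not reach only later rows make up. A row lasts 1/10 s, in which the tool goes at most 50 mm and 8.59 degrees, less where a joint would pass 70% of its speed; a pose out of reach is approached as far as the arm can. A call with a gripper value outside its range is refused whole. The fingers move at their own pace and stop on an object; "newtons" is the grip in N (left out, the last holds). Time passes only in rows, so rows that repeat a pose let the fingers close. It gives the time, the measured TCP pose, the force and the opening at its end, in the units of the state.
- robot.read_state(): the state, without advancing time (a new reading comes with each control period).
- robot.snapshot(name): name is "side" or "top"; returns (picture, depth): 400x640x3 uint8, red, green, blue; 400x640 float32, m along the optical axis (not along the pixel's ray), 0 where there is no reading.
- robot.camera_params(name): a dict with "intrinsics" (3x3 intrinsics, pixels), "world_to_cam" (4x4, takes a point from world to camera coordinates). Camera axes: x right, y down, z forward; pixel columns grow to the right and rows downward; lengths in m; the calibration is good to about 2 mm. A picture is of the moment at which its call begins. camera_params takes no time and is no camera call.
- robot.finish_job(): hands the job in, once; it reports no verdict.
The state is a dict: "time_s": time; "joint_pos": joint angles; "dq": joint speeds; "joint_torque": joint torques, N m; "position": TCP position; "orientation": TCP orientation; "ft_force": force on the tool from outside, world axes, zero at the start; "moment": the same for the moment, N m; "width": opening from 0.0 (shut) to 1.0 (fully open).
Only numpy, scipy, OpenCV 4.12 (cv2) and the standard library are available. Lean on these libraries where they do the work, as an engineer would, in place of code of your own. Each camera call takes 0.05 s, during which the arm holds its last target. There are 200 camera calls.

## Working session

There is one attempt and no reset: what is moved stays moved. The work goes in short steps, Python scripts to look and compute and a tool call to move; the robot and the scene stay as the last step left them, time stands still between calls to the robot, and variables do not carry over. Pictures are saved under pics/ and viewed, about 12 in all and at most 16, crops included, and the job is handed in when it is done.

Besides the shell and the picture viewer there is one more tool, called after "Call:" by a JSON object that holds its "fn" and its "kwargs", one argument or row to a line. arm_command: Moves the arm, as the interface text tells. Its arguments: {"type":"object","properties":{"series":{"type":"array","items":{"type":"array"}},"newtons":{"type":"number"}},"required":["series"]}

```bash
ls; mkdir -p pics; cat > h.py <<'E'
import numpy as np, cv2
from bench import robot
def cam(n):
    p=robot.camera_params(n); return np.array(p["intrinsics"]),np.array(p["world_to_cam"])
def ray(n,uv,z):
    K,T=cam(n); R,t=T[:3,:3],T[:3,3]; c=-R.T@t
    d=R.T@np.linalg.inv(K)@np.array([uv[0],uv[1],1.]); return c+d*(z-c[2])/d[2]
def proj(n,P):
    K,T=cam(n); q=K@(T[:3,:3]@np.array(P)+T[:3,3]); return q[:2]/q[2]
def snap(n,name):
    p,d=robot.snapshot(n); cv2.imwrite(f"pics/{name}.png",p[:,:,::-1]); np.save(f"pics/{name}.npy",d); return p,d
E
python3 - <<'E'
from h import *
s=robot.read_state(); print(s["position"],np.round(s["orientation"],3),s["time_s"])
for n in("top","side"):
    snap(n,n+"0"); K,T=cam(n); print(n,K,np.round(-T[:3,:3].T@T[:3,3],3),np.round(T[:3,:3],2))
E
```

```text
pics
[0.18928909 0.59528852 0.23071408] [[-0.953  0.303 -0.   ]
 [ 0.303  0.953 -0.001]
 [-0.    -0.001 -1.   ]] 0.0
top [[519.63135961   0.         314.94330829]
 [  0.         519.63135961 206.8420683 ]
 [  0.           0.           1.        ]] [0.265 0.297 0.898] [[-0.11 -0.99 -0.  ]
 [-0.97  0.11 -0.2 ]
 [ 0.2  -0.02 -0.98]]
side [[499.04745981   0.         319.94009743]
 [  0.         499.04745981 196.84721638]
 [  0.           0.           1.        ]] [-0.267  0.85   0.533] [[-0.62 -0.79 -0.01]
 [-0.37  0.3  -0.88]
 [ 0.69 -0.54 -0.47]]
```

View pics/top0.png

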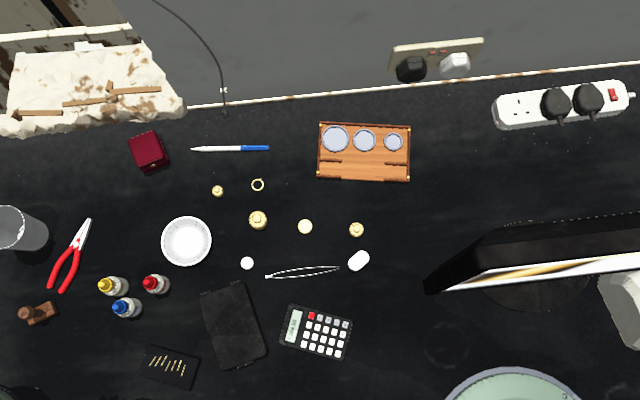

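View pics/side0.png

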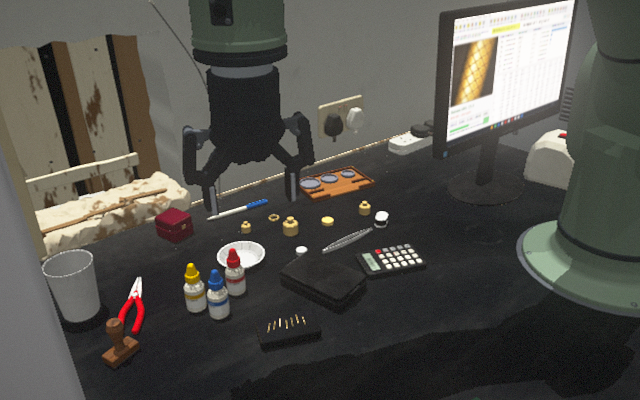

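Top view: tray at about (364,152), cups left to right large (335,138), medium (364,140), small (393,141), with the trough on the lower side. Weights: large (258,220), medium (356,229), small (217,190). Disc (305,226), pen (230,148), tweezers (303,271). The side view agrees. A ring at (257,184) and the monitor are the obstacles. Oddly, the arm isn't visible in the top view, so I'll check the projections.

```bash
python3 - <<'E'
from h import *
s=robot.read_state()
print("tcp proj",proj("top",s["position"]),proj("side",s["position"]),"base",proj("top",[0,0,0]),proj("side",[0,0,0]))
d=np.load("pics/top0.npy")
K,T=cam("top"); Ti=np.linalg.inv(T)
def pt(u,v):
    z=np.median(d[v-1:v+2,u-1:u+2]); return np.round((Ti@np.r_[z*(np.linalg.inv(K)@[u,v,1]),1])[:3],4)
for n,u,v in [("L",335,138),("M",364,140),("S",393,141),("w200",258,220),("w100",356,229),("w50",217,190),("disc",305,226),("pen",230,148),("twz",303,271),("table",300,200),("table",200,270),("trough",364,171),("bowl",186,240),("book",235,325),("calc",315,330),("box",147,148),("bottle",113,286),("mon",540,250),("mon",430,287),("ledge",100,80)]: print(n,pt(u,v), ray("top",(u,v),0).round(3))
p=cv2.imread("pics/top0.png"); cv2.imwrite("pics/c0.png",cv2.resize(p[110:290,180:430],None,fx=3.2,fy=3.2,interpolation=cv2.INTER_CUBIC))
E
```

```text
tcp proj [ 79.32163333 401.73823026] [253.59860235 215.34816899] base [517.73421344 459.49560314] [601.46980995 262.41056986]
L [0.5665 0.23   0.0071] [0.569 0.229 0.   ]
M [0.5574 0.1785 0.0063] [0.56  0.178 0.   ]
S [0.5494 0.1273 0.0081] [0.552 0.126 0.   ]
w200 [0.4276 0.3782 0.0315] [0.434 0.381 0.   ]
w100 [0.3953 0.2145 0.0263] [0.399 0.212 0.   ]
w50 [0.4902 0.4456 0.0198] [0.495 0.449 0.   ]
disc [0.4129 0.3002 0.0069] [0.414 0.3   0.   ]
pen [0.5681 0.4192 0.0072] [0.571 0.42  0.   ]
twz [ 0.3365  0.3117 -0.0007] [0.336 0.312 0.   ]
table [ 0.4616  0.3042 -0.0013] [0.461 0.304 0.   ]
table [ 0.3572  0.4882 -0.001 ] [0.357 0.488 0.   ]
trough [0.5001 0.1858 0.0068] [0.502 0.185 0.   ]
bowl [0.4116 0.5087 0.001 ] [0.412 0.509 0.   ]
book [0.2587 0.4309 0.0274] [0.258 0.435 0.   ]
calc [0.2363 0.3017 0.0133] [0.236 0.302 0.   ]
box [0.5718 0.5568 0.0415] [ 0.587  0.569 -0.   ]
bottle [0.3406 0.6161 0.0575] [0.346 0.638 0.   ]
mon [0.2996 0.0787 0.4053] [ 0.328 -0.1    0.   ]
mon [0.2814 0.1417 0.1953] [0.286 0.099 0.   ]
ledge [0.7062 0.6338 0.0427] [ 0.728  0.651 -0.   ]
```

View pics/c0.png

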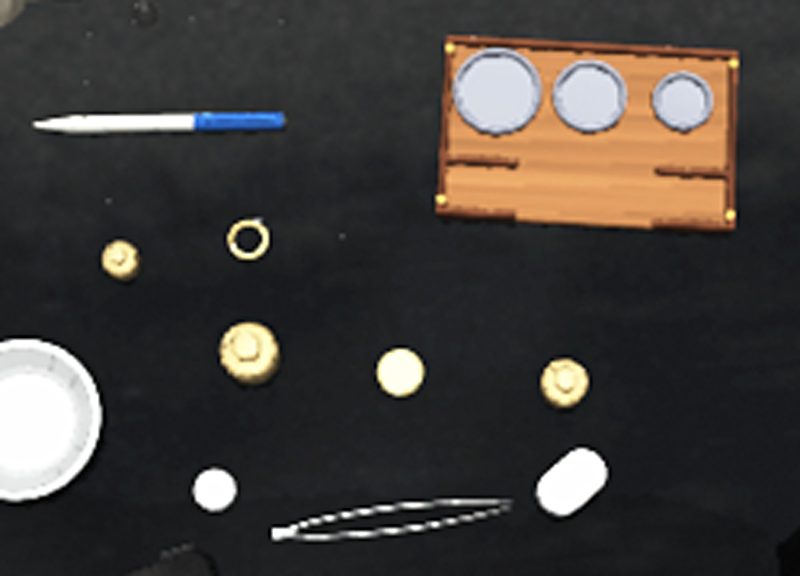

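Crop confirms the objects; tweezers run from about (266,276) to (340,268) in top pixels. Now measuring with masks in both views, and checking the monitor's extent.

```bash
python3 - <<'E'
from h import *
from scipy import ndimage as nd
def blobs(n,lo,hi,amin=15,roi=None):
    im=cv2.imread(f"pics/{n}0.png"); h=cv2.cvtColor(im,cv2.COLOR_BGR2HSV); m=cv2.inRange(h,lo,hi)
    if roi: k=np.zeros_like(m); k[roi[1]:roi[3],roi[0]:roi[2]]=1; m*=k
    cs,_=cv2.findContours(m,cv2.RETR_EXTERNAL,cv2.CHAIN_APPROX_NONE)
    return [(cv2.minAreaRect(c),c) for c in cs if cv2.contourArea(c)>amin]
# brass
for n,roi in (("top",(200,170,380,245)),("side",(230,190,400,245))):
    for r,c in blobs(n,(12,60,90),(35,255,255),15,roi):
        (u,v)=r[0]; print(n,"brass",np.round(r[0],1),np.round(r[1],1),ray(n,r[0],.012).round(4))
# cups: bluish grey, rim top at z .0125
for n,roi,z in (("top",(318,122,412,158),.0125),("side",(295,165,375,200),.0125)):
    for r,c in blobs(n,(100,10,80),(135,120,255),30,roi):
        e=cv2.fitEllipse(c); P=ray(n,e[0],z); print(n,"cup",np.round(e[0],1),np.round(e[1],1),P.round(4))
# tray wood
for r,c in blobs("top",(3,90,50),(20,255,255),500,(300,110,420,195)):
    b=cv2.boxPoints(r); print("tray",[ray("top",q,.01).round(4)[:2].tolist() for q in b], ray("top",r[0],.01).round(4))
# tweezers
for n,roi in (("top",(262,262,342,284)),("side",(318,222,376,256))):
    for r,c in blobs(n,(0,0,90),(180,90,255),10,roi):
        b=cv2.boxPoints(r); print(n,"twz",np.round(r[0],1),np.round(r[1],1),ray(n,r[0],.005).round(4),[ray(n,q,.005).round(4)[:2].tolist() for q in b])
# clouds
for n in("top","side"):
    d=np.load(f"pics/{n}0.npy"); K,T=cam(n); v,u=np.mgrid[:400,:640]; z=d.ravel()
    P=(np.linalg.inv(K)@np.vstack([u.ravel()*z,v.ravel()*z,z])).T; P=(P-T[:3,3])@T[:3,:3]; P=P[z>0]
    np.save(f"pics/pc_{n}.npy",P)
    m=(P[:,0]>.15)&(P[:,0]<.5)&(P[:,1]>-.4)&(P[:,1]<.2)&(P[:,2]>.08); Q=P[m]
    print(n,"monitor",Q.min(0).round(3),Q.max(0).round(3))
    for y in np.arange(-.3,.2,.05):
        q=Q[abs(Q[:,1]-y)<.025]
        if len(q): print(round(y,2),"x",np.percentile(q[:,0],[1,99]).round(3),"z",np.percentile(q[:,2],[1,99]).round(3))
    w=P[(P[:,2]>.1)&(P[:,0]>.55)&(abs(P[:,1]-.2)<.15)]; print("wall x",np.percentile(w[:,0],[1,50]).round(3) if len(w) else None)
E
```

```text
top brass [356. 229.] [14. 14.] [0.3974 0.2132 0.012 ]
top brass [257.5 219.5] [17. 17.] [0.4322 0.3808 0.012 ]
top brass [217.  190.5] [11. 10.] [0.4913 0.447  0.012 ]
top brass [257.  184.5] [11. 12.] [0.4946 0.3764 0.012 ]
top brass [347.5 175. ] [10. 63.] [0.4946 0.2163 0.012 ]
side brass [245.5 226.5] [11.  9.] [0.4915 0.4466 0.012 ]
side brass [327.  220.5] [ 9. 12.] [0.408  0.3058 0.012 ]
side brass [289.5 225.5] [19. 15.] [0.4398 0.3762 0.012 ]
side brass [273.5 217.5] [ 7. 11.] [0.486  0.3837 0.012 ]
side brass [364.5 207. ] [14. 11.] [0.4014 0.209  0.012 ]
side brass [332.5 192.5] [ 6.9 45.2] [0.4949 0.2197 0.012 ]
top cup [392.8 141.2] [16.8 17.5] [0.5476 0.1286 0.0125]
top cup [363.8 139.7] [21.2 21.5] [0.556  0.1796 0.0125]
top cup [335. 138.] [25.8 25.9] [0.5647 0.2304 0.0125]
side cup [309. 183.] [ 8.2 20.4] [0.5649 0.233  0.0125]
side cup [328.7 178.2] [ 6.1 16.2] [0.5558 0.1813 0.0125]
side cup [347.5 173.4] [ 4.9 11.5] [0.5478 0.1297 0.0125]
tray [[0.4963, 0.2728], [0.6022, 0.2558], [0.5746, 0.0896], [0.4696, 0.1103]] [0.5351 0.1821 0.01  ]
top twz [301.5 271.8] [ 9
[... 480 characters left out ...]
5 0.216]
-0.1 x [0.274 0.285] z [0.146 0.296]
-0.05 x [0.274 0.331] z [0.149 0.393]
-0.0 x [0.274 0.33 ] z [0.158 0.408]
0.05 x [0.274 0.329] z [0.161 0.408]
0.1 x [0.273 0.329] z [0.16  0.408]
0.15 x [0.274 0.317] z [0.154 0.408]
wall x [0.63  0.659]
side monitor [ 0.18  -0.323  0.08 ] [0.463 0.145 0.409]
-0.3 x [0.253 0.347] z [0.084 0.389]
-0.25 x [0.229 0.297] z [0.1   0.395]
-0.2 x [0.188 0.296] z [0.081 0.399]
-0.15 x [0.277 0.296] z [0.148 0.403]
-0.1 x [0.277 0.306] z [0.089 0.408]
-0.05 x [0.276 0.316] z [0.085 0.408]
-0.0 x [0.275 0.301] z [0.148 0.408]
0.05 x [0.275 0.297] z [0.148 0.409]
0.1 x [0.274 0.299] z [0.148 0.408]
0.15 x [0.274 0.309] z [0.148 0.407]
wall x [0.632 0.661]
```

```bash
cat >> h.py <<'E'
from scipy.spatial.transform import Rotation as Ro
def goal(P,yaw=-9.6,tilt=0,tx=0):
    """print shift (cm) and rotvec from the present pose to TCP=P, tool y at yaw deg, tilt about tool y (neg leans body to +y), tx about tool x"""
    s=robot.read_state(); R=np.array(s["orientation"]); p=np.array(s["position"])
    a=np.radians(yaw); R0=np.array([[-np.sin(a),np.cos(a),0],[np.cos(a),np.sin(a),0],[0,0,-1]])
    G=R0@Ro.from_euler("yx",[tilt,tx],degrees=True).as_matrix()
    print("shift",(R.T@(np.array(P)-p)*100).round(2).tolist(),"rot",Ro.from_matrix(R.T@G).as_rotvec().round(3).tolist(),
          "| at",p.round(4),"t",round(s["time_s"],2),"q",np.round(s["joint_pos"],2).tolist(),"F",np.round(s["ft_force"],1).tolist(),"w",round(s["width"],3))
E
python3 -c "
from h import *
goal([.491,.447,.15])"
```

```text
shift [-33.24, -4.99, 8.09] rot [-0.001, 0.001, 1.431] | at [0.1893 0.5953 0.2308] t 0.1 q [-1.33, 0.52, -0.04, 1.6, 0.02, 1.02, -0.11] F [0.1, 0.0, -0.1] w 0.998
```

Call:
{"fn": "arm_command", "kwargs": {
  "series": [
    [[-33.2, -5.0, 8.0], [0, 0, 1.43], 0.4],
    [[-33.2, -5.0, 8.0], [0, 0, 1.43], 0.4],
    [[-33.2, -5.0, 8.0], [0, 0, 1.43], 0.4],
    [[-33.2, -5.0, 8.0], [0, 0, 1.43], 0.4],
    [[-33.2, -5.0, 8.0], [0, 0, 1.43], 0.4],
    [[-33.2, -5.0, 8.0], [0, 0, 1.43], 0.4],
    [[-33.2, -5.0, 8.0], [0, 0, 1.43], 0.4],
    [[-33.2, -5.0, 8.0], [0, 0, 1.43], 0.4],
    [[-33.2, -5.0, 8.0], [0, 0, 1.43], 0.4],
    [[-33.2, -5.0, 8.0], [0, 0, 1.43], 0.4]
  ],
  "newtons": 40
}}

```text
time_s: 1.1
position: [0.4906, 0.447, 0.1507]
orientation: [[0.173, 0.985, -0.001], [0.985, -0.173, -0.001], [-0.001, -0.0, -1.0]]
ft_force: [-0.3, 0.8, -0.1]
width: 0.601
```

```bash
python3 -c "
from h import *
goal([.491,.447,.05])
snap('side','side1')
snap('top','top1')
"
```

```text
shift [0.01, 0.04, 10.07] rot [-0.0, 0.001, -0.006] | at [0.4906 0.447  0.1507] t 1.1 q [-1.04, 0.7, 0.34, 1.57, -0.27, 0.92, -0.78] F [-0.3, 0.8, -0.1] w 0.601
```

View pics/side1.png

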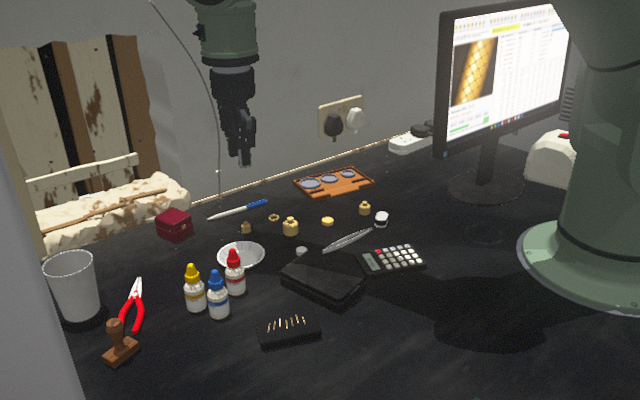

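View pics/top1.png

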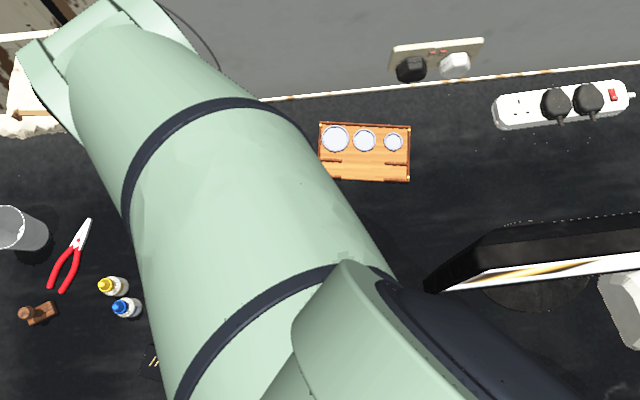

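The gripper hovers over the small weight in the side view. In the top view the forearm now covers the left half, but the tray (364,152) is still clear. Fitting a simple kinematic model next, to judge forearm clearance to the monitor.

```bash
cat > kin.py <<'E'
import numpy as np
from scipy.spatial.transform import Rotation as Ro
def fk(q,s,a,b,h,L):
    R=Ro.identity(); f=lambda ax,t:Ro.from_euler(ax,t)
    R=f("z",s[0]*q[0])*f("y",q[1]); e=np.array([0,0,h])+R.apply([0,0,a])
    R=R*f("z",s[1]*q[2])*f("y",q[3]); w=e+R.apply([0,0,b])
    R=R*f("z",s[2]*q[4])*f("y",q[5]); t=w+R.apply([0,0,L])
    return e,w,t,R*f("z",s[3]*q[6])
E
python3 - <<'E'
from h import *; from kin import fk
import itertools
from scipy.optimize import least_squares
s=robot.read_state()
D=[(np.array([-1.333,.521,-.036,1.599,.021,1.021,-.113]),np.array([.18929,.59529,.23071])),(np.array(s["joint_pos"]),np.array(s["position"]))]
print(np.round(D[1][0],4))
for sg in itertools.product([1,-1],repeat=3):
    g=(*sg,1)
    f=lambda x:np.concatenate([fk(q,g,x[0],x[1],x[2],0.0)[2]-p for q,p in D])
    r=least_squares(f,[.4,.4,.2]); zs=[fk(q,g,.4,.4,.3,.3)[3].as_matrix()[:,2].round(2).tolist() for q,p in D]
    print(sg,r.x.round(4),np.round(r.fun*1000,1),zs)
d=np.load("pics/top1.npy"); K,T=cam("top"); v,u=np.mgrid[:400:20,:640:20]; z=d[::20,::20].ravel()
P=(np.linalg.inv(K)@np.vstack([u.ravel()*z,v.ravel()*z,z])).T; P=(P-T[:3,3])@T[:3,:3]
for p in P[(z>0)&(P[:,2]>.43)&(P[:,0]<.6)][::4]: print(p.round(3).tolist(),end=" ")
E
```

```text
[-1.042   0.698   0.3411  1.5729 -0.2734  0.9189 -0.776 ]
(1, 1, 1) [-1.5094  0.7336  1.8376] [-244.6 -479.1  -84.9 -501.2   57.6   84.9] [[0.0, -0.0, -1.0], [-0.0, 0.0, -1.0]]
(1, 1, -1) [-1.5094  0.7336  1.8376] [-244.6 -479.1  -84.9 -501.2   57.6   84.9] [[-0.03, -0.01, -1.0], [0.29, 0.3, -0.91]]
(1, -1, 1) [ 1.7547 -1.7039 -2.2041] [-385.3  -47.   -24.   -48.8  -73.3   24. ] [[0.03, 0.01, -1.0], [-0.41, -0.11, -0.91]]
(1, -1, -1) [ 1.7547 -1.7039 -2.2041] [-385.3  -47.   -24.   -48.8  -73.3   24. ] [[0.0, -0.0, -1.0], [-0.0, 0.0, -1.0]]
(-1, 1, 1) [ 1.3968 -0.2341 -1.0822] [ -80.7 -111.5   20.7  -55.   142.6  -20.7] [[0.0, 0.0, -1.0], [-0.0, -0.0, -1.0]]
(-1, 1, -1) [ 1.3968 -0.2341 -1.0822] [ -80.7 -111.5   20.7  -55.   142.6  -20.7] [[0.03, -0.01, -1.0], [-0.41, 0.11, -0.91]]
(-1, -1, 1) [0.371  0.532  0.1881] [-57.6  29.3   1.6 -23.1  -0.2  -1.6] [[-0.03, 0.01, -1.0], [0.29, -0.3, -0.91]]
(-1, -1, -1) [0.371  0.532  0.1881] [-57.6  29.3   1.6 -23.1  -0.2  -1.6] [[0.0, 0.0, -1.0], [-0.0, -0.0, -1.0]]
[0.53, 0.444, 0.519] [0.507, 0.441, 0.528] [0.494, 0.474, 0.526] [0.453, 0.394
[... 516 characters left out ...]
 0.711] [0.299, 0.284, 0.697] [0.295, 0.336, 0.709] [0.291, 0.307, 0.718] [0.29, 0.277, 0.697] [0.287, 0.336, 0.713] [0.283, 0.307, 0.721] [0.281, 0.279, 0.709] [0.28, 0.335, 0.718] [0.276, 0.307, 0.727] [0.272, 0.284, 0.756] [0.273, 0.335, 0.72] [0.27, 0.308, 0.733] [0.266, 0.286, 0.775] [0.264, 0.261, 0.745] [0.266, 0.328, 0.727] [0.263, 0.301, 0.752] [0.261, 0.283, 0.782] [0.259, 0.26, 0.76] [0.26, 0.335, 0.726] [0.258, 0.308, 0.737] [0.258, 0.288, 0.779] [0.255, 0.268, 0.77] [0.254, 0.355, 0.701] [0.253, 0.321, 0.737] [0.254, 0.297, 0.772] [0.253, 0.281, 0.789] [0.25, 0.261, 0.776] [0.248, 0.335, 0.728] [0.248, 0.309, 0.75] [0.25, 0.289, 0.784] [0.249, 0.275, 0.794] [0.245, 0.253, 0.776]
```

Roughly a spherical-wrist arm with the elbow trailing to the left, which is good for clearance. Next I descend on the small weight and grip it.

Call:
{"fn": "arm_command", "kwargs": {
  "series": [
    [[0, 0, 5], [0, 0, -0.006], 0.4],
    [[0, 0, 9], [0, 0, -0.006], 0.4],
    [[0, 0, 12.5], [0, 0, -0.006], 0.4],
    [[0, 0, 14.35], [0, 0, -0.006], 0.4],
    [[0, 0, 14.35], [0, 0, -0.006], 0.4],
    [[0, 0, 14.35], [0, 0, -0.006], 0.9],
    [[0, 0, 14.35], [0, 0, -0.006], 0.9],
    [[0, 0, 14.35], [0, 0, -0.006], 0.9],
    [[0, 0, 14.35], [0, 0, -0.006], 0.9],
    [[0, 0, 14.35], [0, 0, -0.006], 0.9]
  ],
  "newtons": 40
}}

```text
time_s: 2.2
position: [0.4915, 0.4482, 0.0098]
orientation: [[0.16, 0.987, 0.002], [0.987, -0.16, 0.002], [0.002, 0.002, -1.0]]
ft_force: [-1.1, -1.6, 7.6]
width: 0.186
```

```bash
python3 -c "
from h import *
goal([.491,.447,.05])
p,d=snap('side','side2')
u,v=proj('side',[.491,.447,.02]).astype(int); print(u,v)
cv2.imwrite('pics/c2.png',cv2.resize(p[v-50:v+30,u-50:u+50,::-1],None,fx=7,fy=7,interpolation=cv2.INTER_CUBIC))
"
```

```text
shift [-0.12, -0.02, -4.02] rot [0.002, -0.002, 0.007] | at [0.4915 0.4482 0.0098] t 2.2 q [-1.0, 0.88, 0.27, 1.63, -0.33, 0.68, -0.72] F [-1.1, -1.6, 7.6] w 0.186
245 223
```

View pics/c2.png

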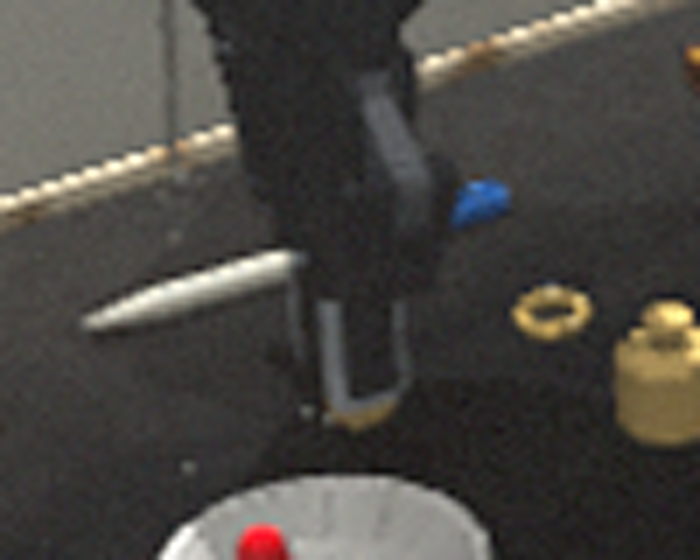

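Weight seems to be between the pads with its base showing under the tips. Test lift.

Call:
{"fn": "arm_command", "kwargs": {
  "series": [
    [[0, 0, -0.5], [0, 0, 0], 0.9],
    [[0, 0, -1.5], [0, 0, 0], 0.9],
    [[0, 0, -2.5], [0, 0, 0], 0.9],
    [[0, 0, -3], [0, 0, 0], 0.9],
    [[0, 0, -3], [0, 0, 0], 0.9]
  ]
}}

```text
time_s: 2.75
position: [0.491, 0.4478, 0.0391]
orientation: [[0.16, 0.987, 0.001], [0.987, -0.16, 0.001], [0.001, 0.001, -1.0]]
ft_force: [0.6, 0.5, -0.7]
width: 0.188
```

```bash
python3 -c "
from h import *
goal([.491,.447,.05])
p,d=snap('side','side3')
u,v=proj('side',[.491,.447,.03]).astype(int); print(u,v)
cv2.imwrite('pics/c3.png',cv2.resize(p[v-50:v+30,u-50:u+50,::-1],None,fx=7,fy=7,interpolation=cv2.INTER_CUBIC))
"
```

```text
shift [-0.08, 0.01, -1.09] rot [0.001, -0.001, 0.007] | at [0.491  0.4478 0.0391] t 2.75 q [-1.01, 0.84, 0.28, 1.62, -0.32, 0.72, -0.73] F [0.6, 0.5, -0.7] w 0.188
244 218
```

View pics/c3.png

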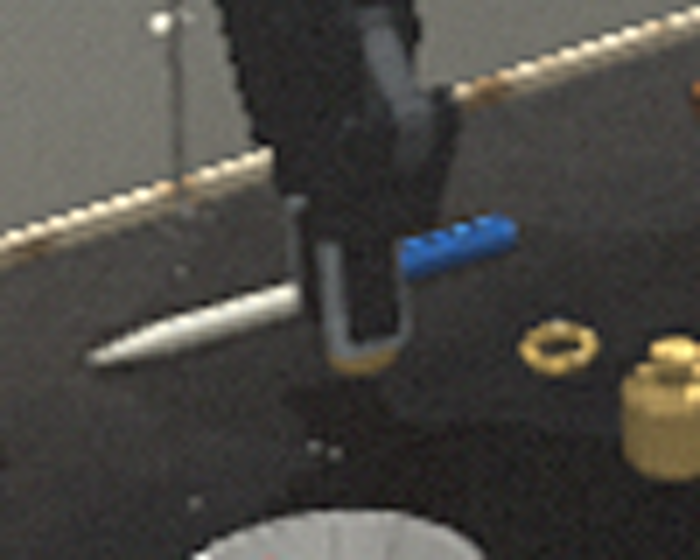

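Lifted and upright. Now toward the tray, high first.

```bash
python3 -c "
from h import *
goal([.52,.29,.18]); goal([.5477,.129,.18])"
```

```text
shift [-15.07, 5.42, -14.18] rot [0.0, -0.001, 0.007] | at [0.4907 0.4476 0.0383] t 2.8 q [-1.01, 0.84, 0.28, 1.62, -0.32, 0.72, -0.73] F [0.1, -0.7, -0.6] w 0.185
shift [-30.52, 10.74, -14.19] rot [0.0, -0.001, 0.007] | at [0.4907 0.4476 0.0383] t 2.8 q [-1.01, 0.84, 0.28, 1.62, -0.32, 0.72, -0.73] F [0.1, -0.7, -0.6] w 0.185
```

Call:
{"fn": "arm_command", "kwargs": {
  "series": [
    [[0, 0, -4], [0, 0, 0.007], 0.9],
    [[-1, 0.4, -8], [0, 0, 0.007], 0.9],
    [[-4, 1.5, -12], [0, 0, 0.007], 0.9],
    [[-8, 3, -14], [0, 0, 0.007], 0.9],
    [[-12, 4.3, -14.2], [0, 0, 0.007], 0.9],
    [[-15, 5.4, -14.2], [0, 0, 0.007], 0.9],
    [[-15, 5.4, -14.2], [0, 0, 0.007], 0.9]
  ]
}}

```text
time_s: 3.5
position: [0.5211, 0.2857, 0.1802]
orientation: [[0.173, 0.985, 0.001], [0.985, -0.173, -0.002], [-0.001, 0.001, -1.0]]
ft_force: [0.8, -0.1, -0.5]
width: 0.184
```

```bash
cat > clr.py <<'E'
from h import *; from kin import fk
# lowest visible arm surface near the monitor, side camera cloud minus start cloud
def cloud(n,d):
    K,T=cam(n); v,u=np.mgrid[:400,:640]; z=d.ravel()
    P=(np.linalg.inv(K)@np.vstack([u.ravel()*z,v.ravel()*z,z])).T; return ((P-T[:3,3])@T[:3,:3])
d0=np.load("pics/side0.npy"); p,d=robot.snapshot("side")
P=cloud("side",d); m=(d.ravel()>0)&((d0.ravel()-d.ravel()>.03))&(P[:,0]>.05)&(P[:,2]>.1)
Q=P[m]
for x in np.arange(.1,.62,.04):
    q=Q[abs(Q[:,0]-x)<.02]
    if len(q)>5: print(round(x,2),"y",np.percentile(q[:,1],[1,99]).round(3),"z",np.percentile(q[:,2],[1,99]).round(3))
q=robot.read_state()["joint_pos"]; e,w,t,R=fk(q,(-1,-1,-1,1),.371,.532,.488,.3)
print("model elbow",e.round(3),"wrist",w.round(3),"tcp",t.round(3))
E
python3 clr.py; python3 -c "
from h import *
goal([.5477,.129,.18])"
```

```text
0.1 y [0.071 0.117] z [0.377 0.444]
0.46 y [0.269 0.31 ] z [0.239 0.423]
0.5 y [0.259 0.328] z [0.211 0.422]
0.54 y [0.276 0.324] z [0.206 0.314]
0.58 y [0.281 0.293] z [0.235 0.29 ]
model elbow [0.13  0.149 0.802] wrist [0.509 0.303 0.463] tcp [0.509 0.303 0.163]
shift [-15.26, 5.41, -0.0] rot [0.0, 0.0, -0.004] | at [0.5204 0.2885 0.1799] t 3.55 q [-0.85, 0.56, 0.36, 1.75, -0.25, 0.88, -0.56] F [-0.5, 0.2, -0.3] w 0.182
```

Call:
{"fn": "arm_command", "kwargs": {
  "series": [
    [[-4, 1.4, 0], [0, 0, 0], 0.9],
    [[-8, 2.8, 0], [0, 0, 0], 0.9],
    [[-12, 4.3, 2], [0, 0, 0], 0.9],
    [[-15.26, 5.4, 4], [0, 0, -0.004], 0.9],
    [[-15.26, 5.4, 6], [0, 0, -0.004], 0.9],
    [[-15.26, 5.4, 8], [0, 0, -0.004], 0.9],
    [[-15.26, 5.4, 10], [0, 0, -0.004], 0.9],
    [[-15.26, 5.4, 12], [0, 0, -0.004], 0.9],
    [[-15.26, 5.4, 12], [0, 0, -0.004], 0.9]
  ]
}}

```text
time_s: 4.45
position: [0.5462, 0.132, 0.0573]
orientation: [[0.162, 0.987, -0.004], [0.987, -0.162, -0.001], [-0.002, -0.004, -1.0]]
ft_force: [-0.9, -0.1, -0.4]
width: 0.184
```

```bash
python3 clr.py; python3 -c "
from h import *
goal([.5477,.129,.02])
p,d=snap('side','side4')
u,v=proj('side',[.5477,.129,.03]).astype(int); print(u,v)
cv2.imwrite('pics/c4.png',cv2.resize(p[v-60:v+40,u-70:u+55,::-1],None,fx=6,fy=6,interpolation=cv2.INTER_CUBIC))
"
```

```text
0.1 y [0.061 0.107] z [0.362 0.442]
0.14 y [0.069 0.104] z [0.393 0.44 ]
0.46 y [0.083 0.184] z [0.394 0.415]
0.5 y [0.083 0.193] z [0.113 0.41 ]
0.54 y [0.101 0.199] z [0.106 0.408]
0.58 y [0.129 0.199] z [0.104 0.405]
model elbow [0.203 0.121 0.774] wrist [0.5   0.137 0.333] tcp [0.5   0.137 0.033]
shift [-0.26, 0.13, 3.88] rot [-0.002, 0.001, 0.004] | at [0.5469 0.1318 0.0588] t 4.5 q [-0.54, 0.69, 0.28, 1.9, -0.32, 0.6, -0.22] F [0.1, -0.2, 0.0] w 0.185
347 166
```

View pics/c4.png

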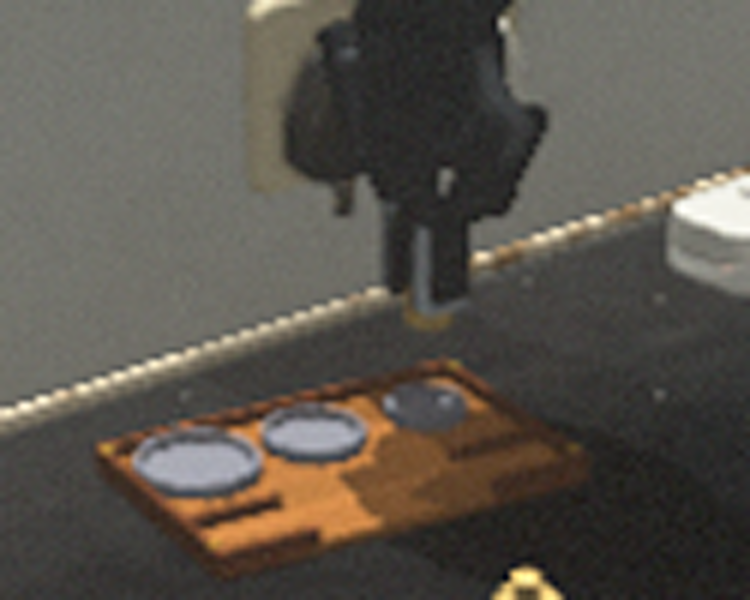

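View shows the weight in the jaws at crop (428,318), just above the small cup (425,403), with the tray in clear sight. Lowering.

Call:
{"fn": "arm_command", "kwargs": {
  "series": [
    [[-0.15, 0.1, 1.5], [0, 0, 0.004], 0.9],
    [[-0.26, 0.13, 2.6], [0, 0, 0.004], 0.9],
    [[-0.26, 0.13, 3.2], [0, 0, 0.004], 0.9],
    [[-0.26, 0.13, 3.6], [0, 0, 0.004], 0.9],
    [[-0.26, 0.13, 3.9], [0, 0, 0.004], 0.9],
    [[-0.26, 0.13, 4.0], [0, 0, 0.004], 0.9],
    [[-0.26, 0.13, 4.1], [0, 0, 0.004], 0.9],
    [[-0.26, 0.13, 4.1], [0, 0, 0.004], 0.9]
  ]
}}

```text
time_s: 5.35
position: [0.5485, 0.1284, 0.0189]
orientation: [[0.167, 0.986, 0.0], [0.986, -0.167, 0.0], [0.0, 0.0, -1.0]]
ft_force: [0.1, -0.2, -1.6]
width: 0.181
```

Call:
{"fn": "arm_command", "kwargs": {
  "series": [
    [[0, 0, 0.1], [0, 0, 0], 0.9],
    [[0, 0, 0.2], [0, 0, 0], 0.9],
    [[0, 0, 0.2], [0, 0, 0], 0.9]
  ]
}}

```text
time_s: 5.65
position: [0.5487, 0.1284, 0.0176]
orientation: [[0.167, 0.986, 0.001], [0.986, -0.167, 0.0], [0.001, 0.001, -1.0]]
ft_force: [-4.1, -1.5, 16.4]
width: 0.184
```

Call:
{"fn": "arm_command", "kwargs": {
  "series": [
    [[0, 0, -0.05], [0, 0, 0], 0.7],
    [[0, 0, -0.1], [0, 0, 0], 0.55],
    [[0, 0, -0.1], [0, 0, 0], 0.5],
    [[0, 0, -0.1], [0, 0, 0], 0.5],
    [[0, 0, -2], [0, 0, 0], 0.5],
    [[0, 0, -5], [0, 0, 0], 0.5],
    [[0, 0, -9], [0, 0, 0], 0.5],
    [[3, 0, -12], [0, 0, 0], 0.45],
    [[7, 0, -14], [0, 0, 0], 0.4],
    [[12, -2, -14], [0, 0, 0], 0.4]
  ]
}}

```text
time_s: 6.65
position: [0.5523, 0.2467, 0.16]
orientation: [[0.17, 0.985, 0.005], [0.985, -0.17, 0.002], [0.003, 0.005, -1.0]]
ft_force: [1.0, 1.1, -0.5]
width: 0.604
```

```bash
python3 -c "
from h import *
goal([.436,.3785,.12])
p,d=snap('side','side5')
u,v=proj('side',[.556,.18,.01]).astype(int); print(u,v)
cv2.imwrite('pics/c5.png',cv2.resize(p[v-25:v+25,u-40:u+50,::-1],None,fx=8,fy=8,interpolation=cv2.INTER_CUBIC))
"
```

```text
shift [10.99, -13.73, 3.96] rot [0.005, -0.003, -0.004] | at [0.5523 0.2467 0.16  ] t 6.65 q [-0.76, 0.6, 0.36, 1.74, -0.27, 0.85, -0.45] F [1.0, 1.1, -0.5] w 0.604
329 178
```

View pics/c5.png

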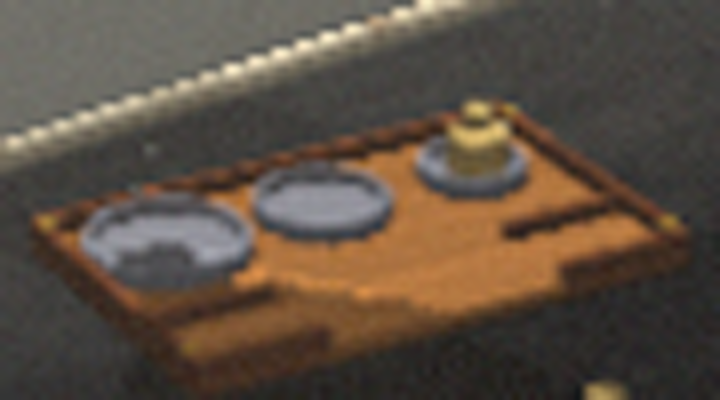

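The small weight (crop 478,140) stands upright inside the small cup. Next, the large weight at about (.432,.380), from combining the two views.

Call:
{"fn": "arm_command", "kwargs": {
  "series": [
    [[4, -5, 0], [0, 0, 0], 0.4],
    [[8, -10, 1], [0, 0, 0], 0.4],
    [[11.1, -14.1, 2], [0.005, -0.003, -0.004], 0.4],
    [[11.1, -14.1, 4], [0.005, -0.003, -0.004], 0.4],
    [[11.1, -14.1, 6], [0.005, -0.003, -0.004], 0.4],
    [[11.1, -14.1, 8], [0.005, -0.003, -0.004], 0.4],
    [[11.1, -14.1, 9], [0.005, -0.003, -0.004], 0.4],
    [[11.1, -14.1, 9], [0.005, -0.003, -0.004], 0.4]
  ]
}}

```text
time_s: 7.5
position: [0.4288, 0.3785, 0.0657]
orientation: [[0.164, 0.987, -0.007], [0.987, -0.164, -0.004], [-0.005, -0.006, -1.0]]
ft_force: [0.7, -0.9, 0.6]
width: 0.601
```

```bash
python3 -c "
from h import *
goal([.432,.380,.009])
p,d=snap('side','side6')
u,v=proj('side',[.432,.38,.03]).astype(int); print(u,v)
cv2.imwrite('pics/c6.png',cv2.resize(p[v-40:v+30,u-50:u+50,::-1],None,fx=7,fy=7,interpolation=cv2.INTER_CUBIC))
"
```

```text
shift [0.22, 0.33, 5.66] rot [-0.006, 0.005, 0.003] | at [0.4288 0.3785 0.0657] t 7.5 q [-1.03, 0.69, 0.3, 1.87, -0.33, 0.63, -0.7] F [0.7, -0.9, 0.6] w 0.601
289 219
```

View pics/c6.png

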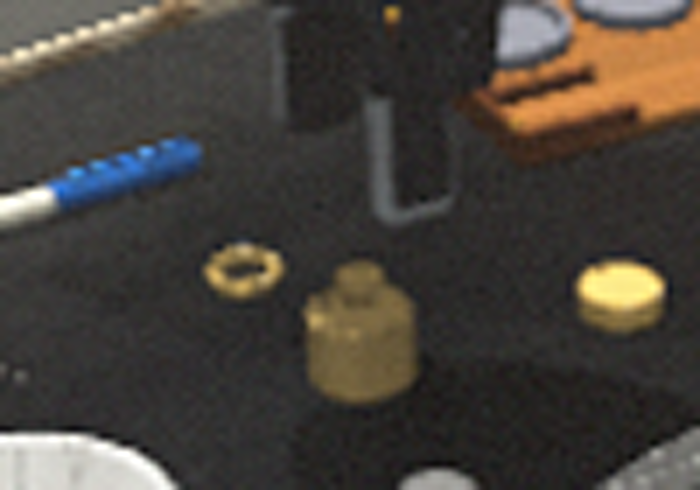

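Weight at crop (360,330) is centred between the two fingers. Going down and gripping.

Call:
{"fn": "arm_command", "kwargs": {
  "series": [
    [[0.1, 0.2, 2], [0, 0, 0], 0.4],
    [[0.1, 0.2, 4], [0, 0, 0], 0.4],
    [[0.1, 0.2, 5.2], [0, 0, 0], 0.4],
    [[0.1, 0.2, 5.7], [0, 0, 0], 0.4],
    [[0.1, 0.2, 5.7], [0, 0, 0], 0.4],
    [[0.1, 0.2, 5.7], [0, 0, 0], 0.9],
    [[0.1, 0.2, 5.7], [0, 0, 0], 0.9],
    [[0.1, 0.2, 5.7], [0, 0, 0], 0.9],
    [[0.1, 0.2, 5.7], [0, 0, 0], 0.9],
    [[0.1, 0.2, 5.7], [0, 0, 0], 0.9]
  ],
  "newtons": 40
}}

```text
time_s: 8.55
position: [0.4315, 0.3802, 0.0109]
orientation: [[0.163, 0.987, -0.004], [0.987, -0.163, -0.001], [-0.002, -0.004, -1.0]]
ft_force: [-0.8, -1.4, 6.6]
width: 0.324
```

Call:
{"fn": "arm_command", "kwargs": {
  "series": [
    [[0, 0, -2], [0, 0, 0], 0.9],
    [[0, 0, -5], [0, 0, 0], 0.9],
    [[0, 0, -9], [0, 0, 0], 0.9],
    [[-3, 3.5, -11], [0, 0, 0], 0.9],
    [[-6, 7, -12], [0, 0, 0], 0.9],
    [[-9, 11, -12], [0, 0, 0], 0.9],
    [[-11.5, 14.5, -11], [-0.003, 0.003, -0.004], 0.9],
    [[-12.5, 15.6, -8], [-0.003, 0.003, -0.004], 0.9],
    [[-12.5, 15.6, -5], [-0.003, 0.003, -0.004], 0.9],
    [[-12.5, 15.6, -4], [-0.003, 0.003, -0.004], 0.9]
  ]
}}

```text
time_s: 9.55
position: [0.5637, 0.2302, 0.0474]
orientation: [[0.16, 0.987, -0.005], [0.987, -0.16, -0.001], [-0.002, -0.005, -1.0]]
ft_force: [-0.6, 0.4, -2.0]
width: 0.321
```

```bash
python3 clr.py|tail -1; python3 -c "
from h import *
goal([.5648,.2315,.0189])
p,d=snap('side','side7')
u,v=proj('side',[.556,.18,.03]).astype(int); print(u,v)
cv2.imwrite('pics/c7.png',cv2.resize(p[v-45:v+35,u-50:u+50,::-1],None,fx=7,fy=7,interpolation=cv2.INTER_CUBIC))
"
```

```text
model elbow [0.201 0.16  0.756] wrist [0.515 0.226 0.332] tcp [0.514 0.226 0.032]
shift [0.1, 0.14, 2.83] rot [-0.005, 0.002, 0.007] | at [0.5634 0.2307 0.0472] t 9.6 q [-0.67, 0.76, 0.28, 1.77, -0.32, 0.65, -0.37] F [-2.0, -0.4, -4.2] w 0.321
329 171
```

View pics/c7.png

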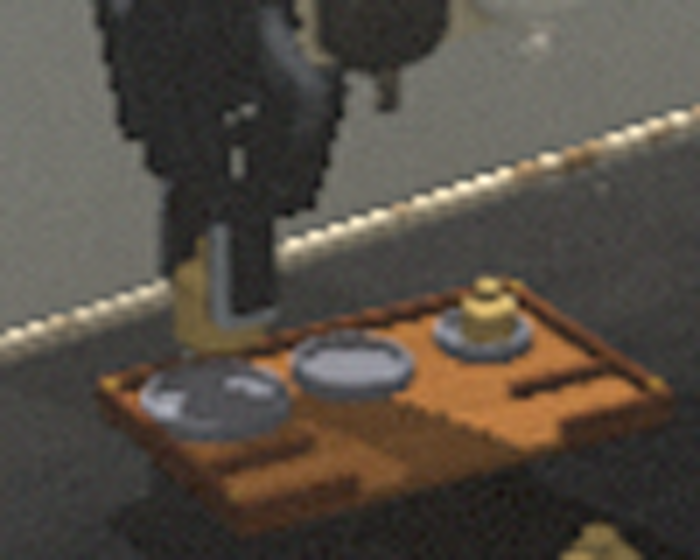

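```bash
python3 -c "
from h import *
print(proj('side',[.5634,.2307,.045]),proj('side',[.5634+.0016,.2307+.0099,.045]))
im=cv2.imread('pics/side7.png'); h=cv2.cvtColor(im,cv2.COLOR_BGR2HSV); m=cv2.inRange(h,(15,60,60),(35,255,255))
for v in range(164,178): print(v,np.where(m[v,295:330])[0]+295)
"
```

```text
[309.9310681  170.27149739] [306.05107584 171.20440813]
164 [304 305 306 307 308]
165 [304 305 306 307 308]
166 [303 304 305 306 307 308]
167 [303 304 305 306 307 308]
168 [303 304 305 306 307 308]
169 [303 304 305 306 307 308]
170 [304 305 306 307 308]
171 [304 305 306 307 308]
172 [304 305 306 307 308 309 315 316]
173 [304 305 306 307 308 309 310 311 312 313 314 315 316]
174 [304 305 306 307 308 309 310 311 312 313 314 315]
175 [305 306 307 308 309 310 311 312 313 314 315]
176 [307 308 309 310 311 312 313]
177 [306 307 318]
```

The weight's centre column of 310 matches the predicted 309.9, so it is centred in the grip. Lowering to contact.

Call:
{"fn": "arm_command", "kwargs": {
  "series": [
    [[0.1, 0.1, 1.0], [0, 0, 0.007], 0.9],
    [[0.1, 0.1, 1.8], [0, 0, 0.007], 0.9],
    [[0.1, 0.1, 2.3], [0, 0, 0.007], 0.9],
    [[0.1, 0.1, 2.6], [0, 0, 0.007], 0.9],
    [[0.1, 0.1, 2.75], [0, 0, 0.007], 0.9],
    [[0.1, 0.1, 2.85], [0, 0, 0.007], 0.9],
    [[0.1, 0.1, 2.85], [0, 0, 0.007], 0.9]
  ]
}}

```text
time_s: 10.35
position: [0.5658, 0.232, 0.0209]
orientation: [[0.166, 0.986, -0.002], [0.986, -0.166, 0.0], [0.0, -0.002, -1.0]]
ft_force: [-0.5, -0.7, -1.8]
width: 0.322
```

Call:
{"fn": "arm_command", "kwargs": {
  "series": [
    [[0, 0, 0.1], [0, 0, 0], 0.9],
    [[0, 0, 0.2], [0, 0, 0], 0.9],
    [[0, 0, 0.2], [0, 0, 0], 0.9]
  ]
}}

```text
time_s: 10.65
position: [0.5659, 0.232, 0.019]
orientation: [[0.166, 0.986, -0.002], [0.986, -0.166, 0.0], [0.0, -0.002, -1.0]]
ft_force: [-0.4, -0.5, -1.0]
width: 0.326
```

Call:
{"fn": "arm_command", "kwargs": {
  "series": [
    [[0, 0, 0.1], [0, 0, 0], 0.9],
    [[0, 0, 0.15], [0, 0, 0], 0.9]
  ]
}}

```text
time_s: 10.85
position: [0.566, 0.2321, 0.0187]
orientation: [[0.166, 0.986, -0.002], [0.986, -0.166, 0.001], [0.001, -0.002, -1.0]]
ft_force: [-9.9, -2.1, 32.9]
width: 0.325
```

Contact. Release and back off up.

Call:
{"fn": "arm_command", "kwargs": {
  "series": [
    [[0, 0, -0.15], [0, 0, 0], 0.7],
    [[0, 0, -0.2], [0, 0, 0], 0.5],
    [[0, 0, -0.2], [0, 0, 0], 0.45],
    [[0, 0, -0.2], [0, 0, 0], 0.4],
    [[0, 0, -2], [0, 0, 0], 0.4],
    [[0, 0, -5], [0, 0, 0], 0.4],
    [[0, 0, -9], [0, 0, 0], 0.4],
    [[3, -4, -13], [0, 0, 0], 0.4],
    [[7, -7, -16], [0, 0, 0], 0.4],
    [[9, -10, -18], [0, 0, 0], 0.4]
  ]
}}

```text
time_s: 11.85
position: [0.4892, 0.3302, 0.1925]
orientation: [[0.167, 0.986, -0.001], [0.986, -0.167, 0.001], [0.001, -0.001, -1.0]]
ft_force: [0.3, 0.2, 0.4]
width: 0.603
```

```bash
python3 clr.py|tail -1; python3 -c "
from h import *
goal([.436,.30,.2],tilt=-20)
p,d=snap('side','side8')
im=cv2.imread('pics/side8.png'); h=cv2.cvtColor(im,cv2.COLOR_BGR2HSV); m=cv2.inRange(h,(20,80,60),(35,255,255)); m[:150]=0;m[:,:295]=0; m[210:]=0
for c in cv2.findContours(m,cv2.RETR_EXTERNAL,cv2.CHAIN_APPROX_NONE)[0]:
  if cv2.contourArea(c)>20: print(cv2.boundingRect(c))
print(proj('side',[.565,.2315,.025]),proj('side',[.5477,.129,.019]))
"
```

```text
model elbow [0.108 0.156 0.807] wrist [0.477 0.352 0.479] tcp [0.477 0.354 0.179]
shift [-4.49, -4.23, -0.46] rot [-0.001, -0.355, 0.008] | at [0.485  0.3376 0.1956] t 11.9 q [-0.97, 0.53, 0.38, 1.75, -0.25, 0.9, -0.64] F [-1.7, 11.2, 5.8] w 0.599
(359, 200, 12, 10)
(303, 170, 13, 16)
(345, 165, 8, 10)
[309.37549504 177.97122539] [347.75771104 170.86566782]
```

Large (309.5,178) and small (349,170) sit where their cups project. For the middle weight I lean the tool about 18° toward +y so the forearm clears the monitor corner.

```bash
python3 -c "
from h import *
goal([.3972,.2128,.12],tilt=-18)"
```

```text
shift [-13.54, -6.89, 7.32] rot [-0.0, -0.319, 0.008] | at [0.4868 0.3351 0.1938] t 11.95 q [-0.96, 0.54, 0.38, 1.75, -0.25, 0.9, -0.64] F [0.9, -1.3, -0.3] w 0.6
```

Call:
{"fn": "arm_command", "kwargs": {
  "series": [
    [[-2, -1, 0], [0, -0.12, 0.008], 0.4],
    [[-5, -2.5, 1], [0, -0.24, 0.008], 0.4],
    [[-8, -4, 3], [0, -0.315, 0.008], 0.4],
    [[-11, -5.5, 5], [0, -0.315, 0.008], 0.4],
    [[-13.5, -6.9, 6], [0, -0.315, 0.008], 0.4],
    [[-13.5, -6.9, 7.3], [0, -0.315, 0.008], 0.4],
    [[-13.5, -6.9, 7.3], [0, -0.315, 0.008], 0.4]
  ]
}}

```text
time_s: 12.65
position: [0.3986, 0.2071, 0.1173]
orientation: [[0.165, 0.985, -0.056], [0.936, -0.174, -0.306], [-0.311, -0.002, -0.95]]
ft_force: [-0.5, 1.1, -0.5]
width: 0.601
```

```bash
python3 clr.py|tail -1; python3 -c "
from h import *
goal([.3972,.2128,.011],tilt=-18)
p,d=snap('side','side9')
snap('top','top9')
cv2.imwrite('pics/c9.png',np.hstack([p[:,250:,::-1],cv2.imread('pics/top9.png')[:,230:]]))
"
```

```text
model elbow [0.097 0.185 0.795] wrist [0.396 0.288 0.367] tcp [0.38  0.196 0.082]
shift [3.76, -0.29, 10.03] rot [-0.003, 0.001, -0.006] | at [0.3993 0.2077 0.118 ] t 12.7 q [-1.09, 0.6, 0.47, 2.0, -0.07, 0.83, -0.79] F [1.3, -0.2, 0.4] w 0.603
```

View pics/c9.png

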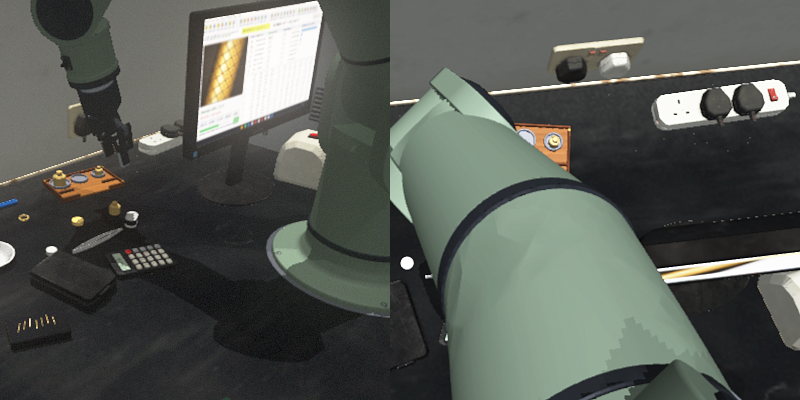

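Forearm passes left of the monitor with an estimated 3 cm or more to spare. Descending vertically on the middle weight.

Call:
{"fn": "arm_command", "kwargs": {
  "series": [
    [[1.0, -0.29, 2.2], [0, 0, -0.006], 0.4],
    [[1.8, -0.29, 4.2], [0, 0, -0.006], 0.4],
    [[2.5, -0.29, 6.2], [0, 0, -0.006], 0.4],
    [[2.5, -0.29, 6.2], [0, 0, -0.006], 0.4],
    [[2.5, -0.29, 6.2], [0, 0, -0.006], 0.4]
  ]
}}

```text
time_s: 13.3
position: [0.3974, 0.2125, 0.0521]
orientation: [[0.16, 0.986, -0.054], [0.937, -0.169, -0.305], [-0.31, -0.002, -0.951]]
ft_force: [-0.6, -0.4, 0.7]
width: 0.599
```

```bash
python3 -c "
from h import *
p,d=snap('side','side10')
goal([.3972,.2128,.010],tilt=-18)
u,v=proj('side',[.397,.213,.03]).astype(int); print(u,v)
cv2.imwrite('pics/c10.png',cv2.resize(p[v-40:v+25,u-45:u+45,::-1],None,fx=7,fy=7,interpolation=cv2.INTER_CUBIC))
"
```

```text
shift [1.32, -0.03, 4.04] rot [-0.002, 0.0, -0.001] | at [0.3975 0.2127 0.0525] t 13.35 q [-1.06, 0.72, 0.42, 2.02, -0.11, 0.7, -0.78] F [0.8, 0.6, -0.0] w 0.603
364 200
```

View pics/c10.png

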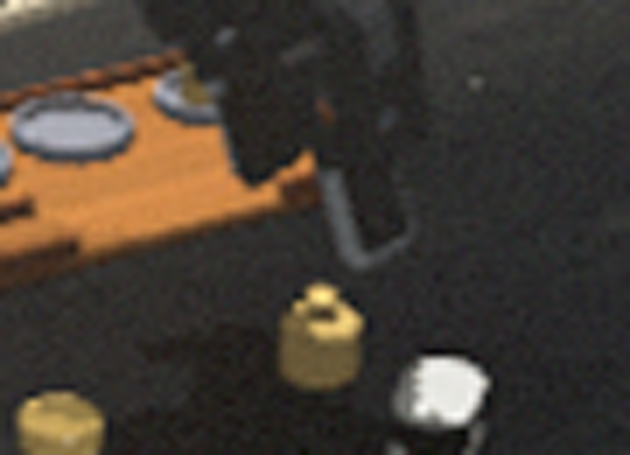

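Weight (crop 320,340) sits below the open jaws, but the white eraser is close to the near finger. I'll narrow the opening to about 36 mm before the last descent.

Call:
{"fn": "arm_command", "kwargs": {
  "series": [
    [[0, 0, 0], [0, 0, 0], 0.57],
    [[0.3, 0, 1.0], [0, 0, 0], 0.57],
    [[0.7, 0, 2.2], [0, 0, 0], 0.57],
    [[1.0, 0, 3.2], [0, 0, 0], 0.57],
    [[1.25, 0, 3.85], [0, 0, 0], 0.57],
    [[1.3, 0, 4.05], [0, 0, 0], 0.57],
    [[1.3, 0, 4.05], [0, 0, 0], 0.57]
  ]
}}

```text
time_s: 14.05
position: [0.3967, 0.212, 0.0087]
orientation: [[0.159, 0.986, -0.055], [0.937, -0.169, -0.306], [-0.311, -0.003, -0.951]]
ft_force: [0.6, 0.1, -0.8]
width: 0.434
```

Call:
{"fn": "arm_command", "kwargs": {
  "series": [
    [[0, 0, -0.1], [0, 0, 0], 0.57],
    [[0, 0, -0.1], [0, 0, 0], 0.9],
    [[0, 0, -0.1], [0, 0, 0], 0.9],
    [[0, 0, -0.1], [0, 0, 0], 0.9],
    [[0, 0, -0.1], [0, 0, 0], 0.9],
    [[0, 0, -0.1], [0, 0, 0], 0.9]
  ],
  "newtons": 40
}}

```text
time_s: 14.65
position: [0.3971, 0.2128, 0.0105]
orientation: [[0.159, 0.986, -0.054], [0.938, -0.168, -0.304], [-0.309, -0.002, -0.951]]
ft_force: [-1.0, -0.1, 6.8]
width: 0.247
```

Call:
{"fn": "arm_command", "kwargs": {
  "series": [
    [[-0.3, 0, -1], [0, 0, 0], 0.9],
    [[-0.9, 0, -3], [0, 0, 0], 0.9],
    [[-2, 0, -6], [0, 0, 0], 0.9],
    [[-3, 0, -9], [0, 0, 0], 0.9],
    [[-3, 0, -9], [0, 0, 0], 0.9]
  ]
}}

```text
time_s: 15.15
position: [0.3982, 0.2126, 0.1084]
orientation: [[0.161, 0.986, -0.052], [0.938, -0.169, -0.301], [-0.306, 0.0, -0.952]]
ft_force: [0.9, 0.2, -0.7]
width: 0.252
```

```bash
python3 -c "
from h import *
goal([.5559,.1805,.095],tilt=-18)"
```

```text
shift [-0.07, 16.08, 1.43] rot [-0.001, -0.004, -0.002] | at [0.3982 0.2126 0.1084] t 15.15 q [-1.09, 0.61, 0.46, 2.01, -0.08, 0.81, -0.78] F [0.9, 0.2, -0.7] w 0.252
```

Call:
{"fn": "arm_command", "kwargs": {
  "series": [
    [[0, 3.5, 0], [0, 0, 0], 0.9],
    [[0, 7.5, 0], [0, 0, 0], 0.9],
    [[0, 11.5, 0], [0, 0, 0], 0.9],
    [[-0.07, 15, 0.8], [0, -0.004, -0.002], 0.9],
    [[-0.07, 16.1, 1.4], [0, -0.004, -0.002], 0.9],
    [[0.5, 16.1, 3], [0, -0.004, -0.002], 0.9],
    [[1.1, 16.1, 5], [0, -0.004, -0.002], 0.9],
    [[1.1, 16.1, 5], [0, -0.004, -0.002], 0.9]
  ]
}}

```text
time_s: 15.95
position: [0.5519, 0.18, 0.0507]
orientation: [[0.155, 0.986, -0.059], [0.936, -0.166, -0.31], [-0.316, -0.007, -0.949]]
ft_force: [-0.8, -0.4, -0.8]
width: 0.245
```

```bash
python3 -c "
from h import *
p,d=snap('side','side11')
goal([.5559,.1805,.0185],tilt=-18)
u,v=proj('side',[.556,.18,.03]).astype(int)
cv2.imwrite('pics/c11.png',cv2.resize(p[v-45:v+35,u-50:u+50,::-1],None,fx=7,fy=7,interpolation=cv2.INTER_CUBIC)); print(u,v)
"
```

```text
shift [1.15, 0.32, 3.17] rot [-0.005, 0.007, 0.003] | at [0.5528 0.1801 0.0522] t 16.0 q [-0.82, 0.84, 0.43, 1.71, -0.09, 0.85, -0.6] F [0.5, 1.0, -0.4] w 0.248
329 171
```

View pics/c11.png

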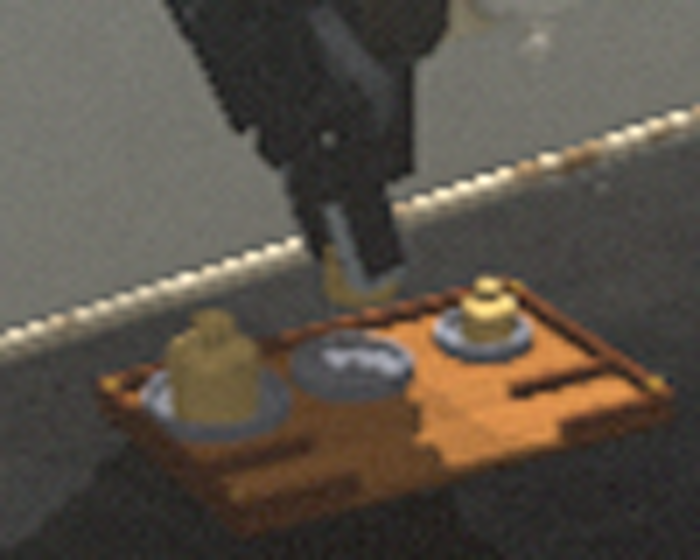

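```bash
python3 -c "
from h import *
print(proj('side',[.5528,.1801,.047]))
im=cv2.imread('pics/side11.png'); h=cv2.cvtColor(im,cv2.COLOR_BGR2HSV); m=cv2.inRange(h,(13,60,50),(35,255,255))
for v in range(160,171): print(v,np.where(m[v,318:342])[0]+318)
"
```

```text
[329.97811155 165.16698889]
160 []
161 [325 326]
162 [325 326]
163 [325 326 327]
164 [325 326 327]
165 [325 326 327]
166 [325 326 327 328]
167 [325 326 327 328 329 332 333 334 335]
168 [326 327 328 329 330 331 332 333 334 338]
169 [327 328 329 330 331 332 333]
170 []
```

Weight columns 325–335.5, centre 330.3, against a prediction of 330.0. Lowering.

Call:
{"fn": "arm_command", "kwargs": {
  "series": [
    [[0.4, 0.2, 1.0], [0, 0.005, 0], 0.9],
    [[0.7, 0.25, 1.8], [-0.003, 0.005, 0], 0.9],
    [[0.9, 0.25, 2.4], [-0.003, 0.005, 0], 0.9],
    [[1.0, 0.25, 2.8], [-0.003, 0.005, 0], 0.9],
    [[1.1, 0.25, 3.0], [-0.003, 0.005, 0], 0.9],
    [[1.1, 0.25, 3.0], [-0.003, 0.005, 0], 0.9]
  ]
}}

```text
time_s: 16.6
position: [0.5572, 0.1805, 0.0214]
orientation: [[0.157, 0.986, -0.052], [0.938, -0.166, -0.305], [-0.309, -0.001, -0.951]]
ft_force: [0.4, 0.5, -0.8]
width: 0.248
```

Call:
{"fn": "arm_command", "kwargs": {
  "series": [
    [[0.03, 0, 0.1], [0, 0, 0], 0.9],
    [[0.06, 0, 0.2], [0, 0, 0], 0.9],
    [[0.09, 0, 0.3], [0, 0, 0], 0.9],
    [[0.1, 0, 0.33], [0, 0, 0], 0.9]
  ]
}}

```text
time_s: 17.0
position: [0.5574, 0.1804, 0.0185]
orientation: [[0.158, 0.986, -0.051], [0.938, -0.166, -0.304], [-0.309, -0.0, -0.951]]
ft_force: [-2.7, 1.9, 10.8]
width: 0.246
```

Call:
{"fn": "arm_command", "kwargs": {
  "series": [
    [[-0.02, 0, -0.07], [0, 0, 0], 0.65],
    [[-0.03, 0, -0.1], [0, 0, 0], 0.5],
    [[-0.03, 0, -0.1], [0, 0, 0], 0.5],
    [[-0.03, 0, -0.1], [0, 0, 0], 0.5],
    [[-0.62, 0, -1.9], [0, 0, 0], 0.5],
    [[-1.55, 0, -4.75], [0, 0, 0], 0.5],
    [[-2.8, 0, -8.6], [0, 0, 0], 0.5],
    [[-3, -4, -12], [0, 0.1, 0], 0.5],
    [[0, -8, -14], [0, 0.22, 0], 0.5],
    [[3, -12, -14], [0, 0.314, 0], 0.5]
  ]
}}

```text
time_s: 18.0
position: [0.4551, 0.2683, 0.1468]
orientation: [[0.168, 0.986, 0.005], [0.986, -0.168, 0.008], [0.009, 0.004, -1.0]]
ft_force: [0.5, 2.3, -2.1]
width: 0.498
```

```bash
python3 -c "
from h import *
p,d=snap('side','side12')
im=cv2.imread('pics/side12.png'); h=cv2.cvtColor(im,cv2.COLOR_BGR2HSV); m=cv2.inRange(h,(20,80,60),(35,255,255)); m[:150]=0;m[:,:295]=0; m[205:]=0
for c in cv2.findContours(m,cv2.RETR_EXTERNAL,cv2.CHAIN_APPROX_NONE)[0]:
  if cv2.contourArea(c)>20: print(cv2.boundingRect(c))
print(proj('side',[.5559,.1805,.0215]))
# tweezers axis from mask moments, top view
im=cv2.imread('pics/top0.png'); h=cv2.cvtColor(im,cv2.COLOR_BGR2HSV); m=cv2.inRange(h,(0,0,90),(180,90,255)); k=np.zeros_like(m);k[262:284,262:342]=1; m*=k
ys,xs=np.nonzero(m); W=np.array([ray('top',(x,y),.005)[:2] for x,y in zip(xs,ys)])
vx,vy,x0,y0=cv2.fitLine(W.astype(np.float32),cv2.DIST_L2,0,.01,.01).ravel(); print('dir',vx,vy,np.degrees(np.arctan2(vx,vy)),x0,y0,W.min(0),W.max(0))
a=W@[vx,vy]; n=(W-[x0,y0])@[-vy,vx]
for t in np.linspace(a.min(),a.max(),9)[:-1]:
  s=(a>=t)&(a<t+.016); print(round(t-a.min(),3),n[s].min().round(4),n[s].max().round(4))
P0=np.array([x0,y0]);mid=P0+((a.min()+a.max())/2-P0@[vx,vy])*np.array([vx,vy]); print('mid',mid, a.max()-a.min())
goal([*mid,.1],yaw=-np.degrees(np.arctan2(vx,vy)))
"
```

```text
(303, 170, 13, 16)
(324, 168, 10, 12)
(345, 165, 8, 10)
[328.98246307 174.63316994]
dir 0.019683238 -0.9998063 178.87215 0.33478242 0.3162082 [0.32713413 0.25109083] [0.34260586 0.37736577]
0.0 -0.0029 0.0043
0.016 -0.0064 0.0061
0.032 -0.0066 0.0071
0.047 -0.0075 0.0075
0.063 -0.0077 0.0077
0.079 -0.0076 0.0068
0.095 -0.0064 0.0059
0.111 -0.0049 0.0039
mid [0.33482131 0.31423288] 0.12638704707921974
shift [2.27, -11.9, 4.51] rot [-0.019, 0.002, 2.958] | at [0.4485 0.2718 0.1445] t 18.05 q [-0.89, 0.5, 0.32, 1.96, -0.25, 0.71, -0.58] F [-0.9, 6.2, -0.5] w 0.498
```

All three weights show in their cups. Now the tweezers: centre about (.3366,.3135), axis about 1.1° from y.

```bash
python3 -c "
from h import *
goal([.3366,.3135,.06],yaw=1.1)"
```

```text
shift [2.18, -11.7, 8.51] rot [-0.001, -0.013, -0.183] | at [0.4485 0.2718 0.1445] t 18.05 q [-0.89, 0.5, 0.32, 1.96, -0.25, 0.71, -0.58] F [-0.9, 6.2, -0.5] w 0.498
```

Call:
{"fn": "arm_command", "kwargs": {
  "series": [
    [[0.5, -3, 1], [0, 0, -0.06], 0.6],
    [[1.2, -7, 3], [0, -0.005, -0.12], 0.6],
    [[2.1, -11.5, 5], [0, -0.013, -0.183], 0.6],
    [[2.1, -11.5, 7], [0, -0.013, -0.183], 0.6],
    [[2.1, -11.5, 8.5], [0, -0.013, -0.183], 0.6],
    [[2.1, -11.5, 8.5], [0, -0.013, -0.183], 0.6],
    [[2.1, -11.5, 8.5], [0, -0.013, -0.183], 0.6]
  ]
}}

```text
time_s: 18.75
position: [0.3451, 0.3069, 0.0587]
orientation: [[-0.016, 1.0, -0.001], [1.0, 0.016, -0.013], [-0.013, -0.001, -1.0]]
ft_force: [0.6, 0.1, 0.4]
width: 0.403
```

```bash
python3 clr.py|tail -1; python3 -c "
from h import *
p,d=snap('side','side13')
goal([.3366,.3135,.003],yaw=1.1)
u,v=proj('side',[.3366,.3135,.02]).astype(int); print(u,v)
cv2.imwrite('pics/c13.png',cv2.resize(p[v-40:v+35,u-50:u+50,::-1],None,fx=7,fy=7,interpolation=cv2.INTER_CUBIC))
"
```

```text
model elbow [0.106 0.174 0.798] wrist [0.293 0.299 0.316] tcp [0.293 0.295 0.017]
shift [0.72, -0.85, 5.58] rot [-0.001, 0.012, -0.003] | at [0.3453 0.3071 0.0589] t 18.85 q [-1.02, 0.58, 0.22, 2.15, -0.26, 0.44, -0.59] F [0.7, 0.3, -0.5] w 0.406
347 233
```

View pics/c13.png

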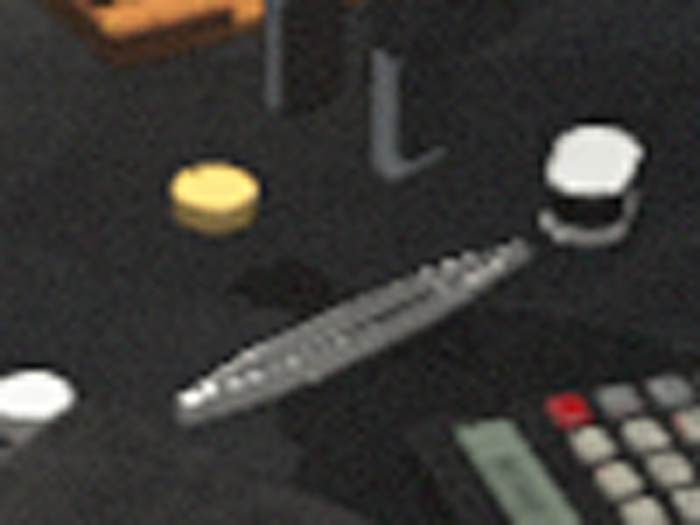

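Tweezers run from crop (185,400) to (525,250), jaws above and slightly off. Correcting 8.5 mm, then descending.

Call:
{"fn": "arm_command", "kwargs": {
  "series": [
    [[0.4, -0.5, 0.5], [0, 0.012, -0.003], 0.6],
    [[0.7, -0.85, 1.5], [0, 0.012, -0.003], 0.6],
    [[0.7, -0.85, 3], [0, 0.012, -0.003], 0.6],
    [[0.7, -0.85, 4.4], [0, 0.012, -0.003], 0.6],
    [[0.7, -0.85, 4.9], [0, 0.012, -0.003], 0.6],
    [[0.7, -0.85, 5.2], [0, 0.012, -0.003], 0.6],
    [[0.7, -0.85, 5.3], [0, 0.012, -0.003], 0.6],
    [[0.7, -0.85, 5.3], [0, 0.012, -0.003], 0.6]
  ]
}}

```text
time_s: 19.65
position: [0.336, 0.3132, 0.005]
orientation: [[-0.02, 1.0, -0.001], [1.0, 0.02, -0.001], [-0.001, -0.001, -1.0]]
ft_force: [0.4, 0.5, 0.7]
width: 0.4
```

```bash
python3 -c "
from h import *
goal([.3366,.3135,.003],yaw=1.1)"
```

```text
shift [0.03, 0.06, 0.2] rot [-0.001, 0.001, 0.0] | at [0.336  0.3132 0.005 ] t 19.65 q [-0.99, 0.68, 0.14, 2.17, -0.3, 0.31, -0.57] F [0.4, 0.5, 0.7] w 0.4
```

Call:
{"fn": "arm_command", "kwargs": {
  "series": [
    [[0, 0.05, 0.15], [0, 0, 0], 0.6],
    [[0, 0.05, 0.2], [0, 0, 0], 0.75],
    [[0, 0.05, 0.2], [0, 0, 0], 0.95],
    [[0, 0.05, 0.2], [0, 0, 0], 0.95],
    [[0, 0.05, 0.2], [0, 0, 0], 0.95],
    [[0, 0.05, 0.2], [0, 0, 0], 0.95],
    [[0, 0.05, 0.2], [0, 0, 0], 0.95]
  ],
  "newtons": 40
}}

```text
time_s: 20.35
position: [0.3365, 0.3132, 0.003]
orientation: [[-0.02, 1.0, -0.001], [1.0, 0.02, -0.001], [-0.001, -0.001, -1.0]]
ft_force: [-0.2, -0.8, 5.8]
width: 0.127
```

Width matches the tweezers. Lifting.

Call:
{"fn": "arm_command", "kwargs": {
  "series": [
    [[0, 0, -0.5], [0, 0, 0], 0.95],
    [[0, 0, -2], [0, 0, 0], 0.95],
    [[0, 0, -5], [0, 0, 0], 0.95],
    [[0, 0, -9], [0, 0, 0], 0.95],
    [[0, 0, -10], [0, 0, 0], 0.95],
    [[0, 0, -10], [0, 0, 0], 0.95]
  ]
}}

```text
time_s: 20.95
position: [0.337, 0.314, 0.1044]
orientation: [[-0.02, 1.0, 0.0], [1.0, 0.02, 0.002], [0.002, 0.0, -1.0]]
ft_force: [-0.1, 0.0, -0.5]
width: 0.127
```

```bash
python3 -c "
from h import *
goal([.5008,.1899,.10],yaw=-9.6)
p,d=snap('side','side14')
im=cv2.imread('pics/side14.png'); h=cv2.cvtColor(im,cv2.COLOR_BGR2HSV); m=cv2.inRange(h,(0,0,70),(180,60,255))
m[:160]=0; m[252:]=0; m[:,:300]=0; m[:,400:]=0
for c in cv2.findContours(m,cv2.RETR_EXTERNAL,cv2.CHAIN_APPROX_NONE)[0]:
  if cv2.contourArea(c)>6: r=cv2.minAreaRect(c); print(np.round(r[0]),np.round(r[1]),round(r[2]))
print([proj('side',[.3366,.3135+s,.104]).round(0) for s in(-.064,0,.064)])
"
```

```text
shift [-12.73, 16.13, 0.42] rot [0.0, -0.002, 0.187] | at [0.337  0.314  0.1044] t 20.95 q [-1.08, 0.49, 0.26, 2.14, -0.24, 0.54, -0.62] F [-0.1, 0.0, -0.5] w 0.127
[385. 250.] [3. 6.] 90
[393. 249.] [4. 8.] 90
[304. 248.] [5. 7.] 90
[398. 247.] [4. 2.] 90
[381. 219.] [13. 17.] 7
[365. 186.] [ 7. 19.] 59
[310. 184.] [ 9. 20.] 90
[339. 196.] [23. 37.] 36
[329. 178.] [16.  8.] 5
[314. 168.] [16. 29.] 90
[array([374., 184.]), array([348., 194.]), array([321., 205.])]
```

Tweezers are held, with a blade visible at (365,186) near the predicted line. Going over the trough.

Call:
{"fn": "arm_command", "kwargs": {
  "series": [
    [[-2.5, 3, 0], [0, 0, 0.05], 0.95],
    [[-5.5, 7, 0], [0, 0, 0.12], 0.95],
    [[-8.5, 11, 0], [0, 0, 0.187], 0.95],
    [[-11.5, 14.5, 0.4], [0, 0, 0.187], 0.95],
    [[-12.7, 16.1, 0.4], [0, -0.002, 0.187], 0.95],
    [[-12.7, 16.1, 3], [0, -0.002, 0.187], 0.95],
    [[-12.7, 16.1, 5], [0, -0.002, 0.187], 0.95],
    [[-12.7, 16.1, 5], [0, -0.002, 0.187], 0.95],
    [[-12.7, 16.1, 5], [0, -0.002, 0.187], 0.95]
  ]
}}

```text
time_s: 21.9
position: [0.4995, 0.1889, 0.052]
orientation: [[0.167, 0.986, -0.003], [0.986, -0.167, -0.004], [-0.004, -0.003, -1.0]]
ft_force: [0.8, -0.9, 1.2]
width: 0.129
```

```bash
python3 -c "
from h import *
p,d=snap('side','side15')
goal([.5008,.1899,.009],yaw=-9.6)
im=cv2.imread('pics/side15.png'); h=cv2.cvtColor(im,cv2.COLOR_BGR2HSV); m=cv2.inRange(h,(0,0,80),(180,70,255))
m[:150]=0; m[205:]=0; m[:,:280]=0; m[:,400:]=0
for c in cv2.findContours(m,cv2.RETR_EXTERNAL,cv2.CHAIN_APPROX_NONE)[0]:
  if cv2.contourArea(c)>6: r=cv2.minAreaRect(c); print(np.round(r[0]),np.round(r[1]),round(r[2]))
s=robot.read_state();P=np.array(s['position'])+[0,0,.002];x=np.array(s['orientation'])[:,0]
print([proj('side',P+x*k).round(1) for k in(-.064,0,.064)])
"
```

```text
shift [0.09, 0.08, 4.37] rot [-0.002, 0.004, 0.0] | at [0.4999 0.1893 0.0527] t 21.95 q [-0.65, 0.67, 0.25, 1.97, -0.3, 0.54, -0.36] F [-1.2, -0.7, 1.0] w 0.131
[332. 172.] [19. 70.] 72
[394. 152.] [ 5. 10.] 90
[308. 164.] [27. 55.] 90
[array([365.8, 164.8]), array([341.7, 170.8]), array([316.6, 177. ])]
```

Call:
{"fn": "arm_command", "kwargs": {
  "series": [
    [[0.05, 0.05, 1.5], [0, 0.004, 0], 0.95],
    [[0.09, 0.07, 2.8], [0, 0.004, 0], 0.95],
    [[0.09, 0.07, 3.5], [0, 0.004, 0], 0.95],
    [[0.09, 0.07, 3.9], [0, 0.004, 0], 0.95],
    [[0.09, 0.07, 4.1], [0, 0.004, 0], 0.95],
    [[0.09, 0.07, 4.2], [0, 0.004, 0], 0.95],
    [[0.09, 0.07, 4.2], [0, 0.004, 0], 0.95]
  ]
}}

```text
time_s: 22.65
position: [0.5008, 0.19, 0.0108]
orientation: [[0.167, 0.986, -0.001], [0.986, -0.167, 0.001], [0.001, -0.001, -1.0]]
ft_force: [-0.2, -0.1, 0.6]
width: 0.126
```

Call:
{"fn": "arm_command", "kwargs": {
  "series": [
    [[0, 0, 0.1], [0, 0, 0], 0.95],
    [[0, 0, 0.17], [0, 0, 0], 0.95],
    [[0, 0, 0.17], [0, 0, 0], 0.95]
  ]
}}

```text
time_s: 22.95
position: [0.5009, 0.1901, 0.009]
orientation: [[0.167, 0.986, -0.001], [0.986, -0.167, 0.001], [0.001, -0.001, -1.0]]
ft_force: [0.5, -0.3, 2.0]
width: 0.12
```

At expected floor height. Release, rise, then retreat to the left so both cameras see the tray.

Call:
{"fn": "arm_command", "kwargs": {
  "series": [
    [[0, 0, 0], [0, 0, 0], 0.75],
    [[0, 0, 0], [0, 0, 0], 0.68],
    [[0, 0, 0], [0, 0, 0], 0.68],
    [[0, 0, -0.5], [0, 0, 0], 0.68],
    [[0, 0, -3], [0, 0, 0], 0.68],
    [[0, 0, -7], [0, 0, 0], 0.68],
    [[0, 0, -11], [0, 0, 0], 0.68],
    [[4, 0, -14], [0, 0, 0], 0.6],
    [[8, 0, -16], [0, 0, 0], 0.6],
    [[12, 0, -16], [0, 0, 0], 0.6]
  ]
}}

```text
time_s: 23.95
position: [0.5221, 0.3103, 0.1728]
orientation: [[0.167, 0.986, 0.003], [0.986, -0.167, 0.004], [0.005, 0.002, -1.0]]
ft_force: [0.6, -0.5, 0.1]
width: 0.401
```

Call:
{"fn": "arm_command", "kwargs": {
  "series": [
    [[5, 0, 0], [0, 0, 0], 0.6],
    [[10, 0, 0], [0, 0, 0], 0.6],
    [[15, -2, -2], [0, 0, 0], 0.6],
    [[20, -5, -2], [0, 0, 0], 0.6],
    [[25, -8, -2], [0, 0, 0], 0.6],
    [[29, -12, -2], [0, 0, 0], 0.6],
    [[32, -17, -2], [0, 0, 0], 0.6],
    [[32, -20, -2], [0, 0, 0], 0.6],
    [[32, -22, -2], [0, 0, 0], 0.6],
    [[32, -22, -2], [0, 0, 0], 0.6]
  ]
}}

```text
time_s: 24.95
position: [0.3509, 0.6633, 0.1895]
orientation: [[0.16, 0.987, -0.004], [0.987, -0.16, 0.002], [0.001, -0.004, -1.0]]
ft_force: [-0.4, 1.4, -0.5]
width: 0.404
```

```bash
python3 -c "
from h import *
goal([.2,.6,.23])
p,d=snap('side','side16'); t,_=snap('top','top16')
a=cv2.resize(p[150:250,200:400,::-1],None,fx=4,fy=4,interpolation=cv2.INTER_CUBIC); b=cv2.resize(t[100:300,170:430,::-1],(800,615))[:200]
b=cv2.resize(t[110:160+40,300:430,::-1],None,fx=2.2,fy=2.2,interpolation=cv2.INTER_CUBIC)
b2=cv2.resize(t[100:300,170:430,::-1],(257,198))
o=np.zeros((600,800,3),np.uint8); o[:400]=a; o[400:400+b.shape[0],:b.shape[1]]=b; o[400:598,300:557]=b2
cv2.imwrite('pics/c16.png',o)
def bl(f,n,lo,hi,roi,z,am=15):
  h=cv2.cvtColor(cv2.imread(f),cv2.COLOR_BGR2HSV); m=cv2.inRange(h,lo,hi); k=np.zeros_like(m); k[roi[1]:roi[3],roi[0]:roi[2]]=1; m*=k
  for c in cv2.findContours(m,cv2.RETR_EXTERNAL,cv2.CHAIN_APPROX_NONE)[0]:
    if cv2.contourArea(c)>am: r=cv2.minAreaRect(c); print(f,np.round(r[0],1),np.round(r[1],1),round(r[2]),ray(n,r[0],z).round(4))
print('disc/pen'); 
for f in('0','16'):
  bl(f'pics/side{f}.png','side',(12,60,90),(35,255,255),(315,205,340,235),.004); bl(f'pics/side{f}.png','side',(100,120,60),(125,255,255),(200,190,275,225),.005,8)
print('tweezers'); bl('pics/side16.png','side',(0,0,90),(180,70,255),(300,170,385,205),.01); bl('pics/top16.png','top',(0,0,130),(180,60,255),(318,160,412,185),.01)
"
```

```text
shift [-8.65, -13.9, -4.01] rot [-0.004, -0.001, 0.007] | at [0.3509 0.6633 0.1895] t 24.95 q [-1.34, 0.8, 0.34, 1.26, -0.27, 1.13, -1.14] F [-0.4, 1.4, -0.5] w 0.404
disc/pen
pics/side0.png [327.  220.5] [ 9. 12.] 90 [0.4184 0.2975 0.004 ]
pics/side0.png [256.7 203. ] [ 4.9 21.5] 73 [0.5711 0.3718 0.005 ]
pics/side16.png [327.  220.5] [ 9. 12.] 90 [0.4184 0.2975 0.004 ]
pics/side16.png [256.7 203.1] [ 4.9 21.5] 73 [0.5708 0.372  0.005 ]
tweezers
pics/side16.png [340.4 187.9] [ 5.8 49.2] 76 [0.5039 0.1893 0.01  ]
pics/side16.png [310. 183.] [ 8. 20.] 90 [0.5674 0.2282 0.01  ]
pics/side16.png [329.  177.5] [ 7. 16.] 90 [0.5622 0.1753 0.01  ]
pics/side16.png [347.5 173.3] [13.1  5.7] 6 [0.5521 0.1259 0.01  ]
pics/top16.png [357.5 171. ] [ 8. 63.] 90 [0.5004 0.1976 0.01  ]
```

View pics/c16.png

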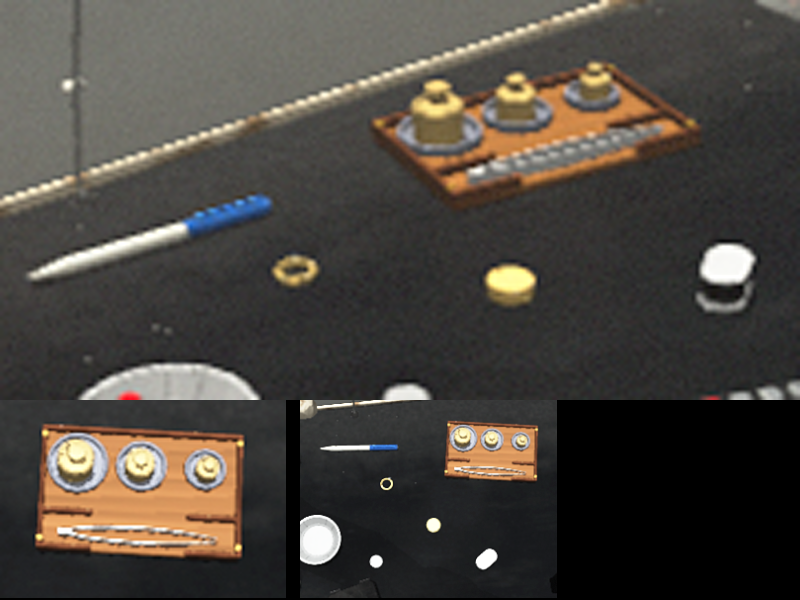

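The final view shows all three weights upright in the cups of their size. The tweezers lie between the trough lips, and the disc and pen are unmoved (disc px (327,220.5) in both pictures). Handing in.

```bash
python3 -c "
from h import *
print(ray('top',(361.8,171.4),.01).round(4)); print(robot.finish_job())"
```

```text
[0.4989 0.1902 0.01  ]
the job is handed in; nothing more can be done
None
```

The weight set is put away and the job is handed in, at about 25 s on the robot's clock. I placed each weight in the cup of its size and laid the tweezers in the trough. For the middle weight I leaned the tool 18° so the forearm cleared the monitor.

Last checks, from the final side and top pictures:
- **Weights:** all three stand upright inside their own cups. Their positions in the side view were within about 2 pixels (4 mm) of where the cups should appear.
- **Tweezers:** the centre is at about (0.499, 0.190), against an estimated trough centre of (0.501, 0.190). They lie between the end lips.
- **Disc and pen:** they are unmoved to within a pixel.
- **Arm:** it was clear of everything when I handed in, with contact forces no higher than 33 N.

Two checks disagreed or fell short:
- **Tweezers in the top view:** the colour mask cut off one tip and put the centre about 7 mm off along the trough. I took the centre from the picture instead; the side view also gave y ≈ 0.189.
- **Tweezers' height:** I judged that they rest on the trough floor from the height and light contact at release, not by measuring it separately.

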